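# Open both doors of the bench tool locker

### The arm

A 6-joint arm with a two-finger parallel gripper is mounted at the origin on the work surface. World frame = base frame: x ahead of the robot, y to its left, z up, the work surface at z = 0. Lengths are in mm, angles in rad, forces in N, time in s.
With the tool pointing down it reaches from about 350 to 925 mm from the base axis. Payload 6.4 kg.
Tool frame: the origin (TCP) lies on the centre line of the jaws, within the pads' length; the fingertips stand ahead of it and the grasp point (between the pads) lies 5 mm behind it (nose_length is the z of the fingertips in the tool frame, in mm); z points along the fingers, y is the line along which they close (so a half turn about z gives the same grasp; the last joint's range is limited). The gripper opens to 94 mm and grips with 3 to 60 N. Pads are 16 mm wide; open, the fingers measure 119 mm over their backs; the gripper's body (75 mm by 177 mm) begins 78 mm behind the grasp point.
Start: joints at [-1.441, 0.245, 1.558, -0, 1.339, -0.174], TCP at [194.451, -620.244, 219.455] pointing down, gripper open.
Joint ranges: [-3.13, 3.13], [-1.02, 2.26], [0.13, 2.54], [-0.95, 4.09], [0.21, 2.88], [-2.74, 2.74]. Speed limits (rad/s): [2.57, 2.57, 3.14, 3.14, 3.14, 3.14].

### API

Orientations are given as a unit quaternion [w, x, y, z].
In Python, from bench import * gives the robot as it stands.
- The arm moves only by the shell command python3 -m crank 'ROWS' [FORCE]. ROWS is JSON, a list that holds one entry, the list of rows, each a list of 5 numbers: the shift along the world's x, y, z in mm, then the turn about the world's z in degrees, then the opening, from 0 (shut) to 1 (fully open). In form: [[[dx, dy, dz, spin, grip], ...]]. A call has 1 to 5 rows; each row is the pose to reach, as a shift and turn from the pose commanded when the call began; what a row does not reach only later rows make up. A row lasts 1/12 s, in which the tool goes at most 41.7 mm and 7.16 degrees, less where a joint would pass 70% of its speed; a pose out of reach is approached as far as the arm can. A call with a gripper value outside its range is refused whole. The fingers move at their own pace and stop on an object; FORCE is the grip in N (left out, the last holds). Time passes only in rows, so rows that repeat a pose let the fingers close. It gives the time, the measured TCP pose, the force, the opening and the grip force at its end, in the units of the state.
- get_obs(): the state, without advancing time (a new reading comes with each control period).
- camera(name): name is "scene" or "top" or "wrist"; returns a dict with "image" (384x512x3 uint8, red, green, blue), "z_map" (384x512 float32, mm along the optical axis (not along the pixel's ray), 0 where there is no reading), "fx", "fy", "cx", "cy" (pixels), "rvec" (rotation vector, rad) and "tvec" (3), from world to camera coordinates, as OpenCV has them. Camera axes: x right, y down, z forward; pixel columns grow to the right and rows downward; lengths in mm; the calibration is good to about 2 mm. A picture is of the moment at which its call begins.
- job_done(): hands the job in; it is judged then, once.
The state is a dict: "time_s": time; "joints": joint angles; "qd": joint speeds; "joint_efforts": joint torques, N m; "tool_pos": TCP position; "ee_rot": TCP orientation; "ft_force": force on the tool from outside, world axes, zero at the start; "wrist_torque": the same for the moment, N m; "opening": finger opening in mm; "grip_force": force on a finger pad.
Only numpy, scipy, OpenCV 4.12 (cv2) and the standard library are available. Lean on these libraries where they do the work, as an engineer would, in place of code of your own. Each camera call takes 0.05 s, during which the arm holds its last target. There are 200 camera calls.

### The job

Open up the low tool locker on the bench so that its whole inside can be reached: first swing up the door with the wide plate, then turn the round disc under it until its notch faces the flush bolt, draw that bolt right back out of its keeper, and swing up the other door. Leave both doors standing wide open, about upright or further back, and do not disturb the other things on the bench.

Things in the scene. Friction and masses are not known exactly. Their poses are not given: they have to be found in the camera images.
- case: Locker: fixed open-topped painted steel box, 260 mm along its x, 316 along y, rim 100 high, origin at the centre of its underside. Two door plates (6 mm thick, mid-plane at height 104, 260 along x) close it. Active door: hinged at y=+150, plate to y=-53 mm. Passive door: hinged at y=-150, plate to y=-55. Directions in the other entries are this body's x, y, z, doors shut.
- active (a joint): Angle of the active door (rad): 0 shut and level, 1.57 upright, 1.75 its stop. A stiff hinge keeps it where it is left. About 0.85 N m to lift it (6 N at its handle). While shut it covers the bolt and the disc.
- active_handle (a point): Middle of the active door's pull: a round steel bar 12 mm thick, 90 mm long along x, on two posts; its axis is 42 mm above the plate's upper side, 150 mm from the hinge (towards -y) and 45 mm above the hinge axis. Moves with the door.
- active_hinge (a point): Point on the active door's hinge axis (along x), at mid length: case 0, +150, 104 mm.
- passive (a joint): Angle of the passive door (rad): 0 shut and level, 1.57 upright, 1.75 its stop. Stiff hinge, stays where it is left; about 1 N m to lift once unbolted (14 N at its handle). It cannot be lifted while the bolt is under the keeper.
- passive_handle (a point): Middle of the passive door's pull: a like round bar, 12 mm thick, 90 mm long along x; its axis is 36 mm above the plate's upper side, 72 mm from the hinge (towards +y) and 39 mm above the hinge axis. Moves with the door.
- passive_hinge (a point): Point on the passive door's hinge axis (along x), at mid length: case 0, -150, 104 mm.
- shelf (a point): Middle of the upper side of the passive door's shelf, case -6, -2.5, 67 mm: at its edge (y=-55) that door steps down 40 mm to this ledge, 224 mm along x and 105 mm along y, which lies 34 mm below the active door's plate, turns with the passive door and carries the flush bolt and the round disc.
- keeper (a point): Middle of the steel keeper lip, fixed inside the case's +x wall: 17 mm along x, 46 along y, 10 high. The thrown bolt's nose lies 17 mm deep under it, which holds the passive door down.
- bolt (a joint): How far the flush bolt is drawn (m), towards -x: 0 fully thrown, at most 0.003 at the start, clear of the keeper from 0.017, stop at 0.030. Friction 4 N, stays where left. Its rounded tail meets the disc and stops at about 0.005 unless the disc's notch faces it: within about 10 degrees it passes freely, a few degrees more and a draw of 10 to 20 N turns the disc true.
- bolt_fin (a point): Middle of the bolt's finger fin, 20 mm above the shelf: a steel block 14 mm along x, 30 along y, top 29 mm above the shelf. The bolt bar (16 mm wide, top 11 mm above the shelf) runs under it along x; its nose is 74 mm to +x of the fin, its rounded tail ends 65 mm to -x.
- wheel_axis (a point): Axis of the round steel disc, on the shelf: case -60, 0, 67 mm. Disc radius 40, top 11 mm above the shelf, with one notch in its rim, 30 mm wide, floor 14 mm from the axis, which must face the bolt (+x). It turns freely either way with 0.08 N m of friction and stays where it is left.
- plier_can: Bystander: open blue metal can 90 mm wide, 100 high, full of pliers (165 high), loose on the bench, origin at the centre of its underside.
- bowl: Bystander: loose white bowl, 100 mm wide, 45 high, origin at the centre of its underside.
- jar: Bystander: loose glass jar with a steel lid, 52 mm wide, 75 high, origin at the centre of its underside.
- disc_top (a point): Middle of the disc's upper face. Two like upright finger pegs stand on it, 12 mm thick, 18 mm tall, at radius 30, 120 degrees to either side of the notch: with the notch at +x they stand 120 degrees either way from +x. At the start the notch stands 60 to 206 degrees clockwise (from above) of facing the bolt. How far, and which peg is which, is not reported: look or feel.

How it is judged:
By the outcome, as a careful person would: the job done as asked, in the order asked, and still so for the second after the job is handed in, with the robot touching nothing.
It also fails if it takes over 72 s, if anything falls off the work surface, if the arm or the gripper's body presses on something with over 40 N, if the wrist force passes 120 N, or if a joint passes its speed limit or range.

## Working session

There is one attempt and no reset: what is moved stays moved. The work goes in short steps, Python scripts to look and compute and a shell command to move; the robot and the scene stay as the last step left them, time stands still between calls to the robot, and variables do not carry over. Pictures are saved under pics/ and viewed, at most 10 in all, crops included, and the job is handed in when it is done.

```bash
ls; mkdir -p pics; python3 - <<'E'
from bench import *
import cv2,numpy as np
o=get_obs();print({k:np.round(v,3) for k,v in o.items()})
ims=[]
for n in ("scene","top"):
    c=camera(n);np.savez(n+'.npz',**c);ims.append(c["image"][:,:,::-1])
    R=cv2.Rodrigues(c["rvec"])[0];print(n,-R.T@c["tvec"],c["fx"],R[2])
    cv2.imwrite(f"pics/{n}0.png",cv2.resize(ims[-1],(800,600)))
E
```

```text
pics
{'time_s': np.float64(0.0), 'joints': array([-1.441,  0.246,  1.559, -0.   ,  1.339, -0.174]), 'qd': array([-0.001, -0.   ,  0.002,  0.   ,  0.001,  0.001]), 'joint_efforts': array([-2.0000e-03, -4.1584e+01, -3.1461e+01,  6.9000e-02,  3.3000e-02,
       -0.0000e+00]), 'tool_pos': array([ 194.332, -619.664,  218.361]), 'ee_rot': array([-0.001,  0.988,  0.151,  0.   ]), 'ft_force': array([-0.588, -0.47 ,  0.81 ]), 'wrist_torque': array([-0.034, -0.006, -0.013]), 'grip_force': np.float64(0.0), 'opening': np.float64(93.716)}
scene [1188.96253049 -642.45812191  770.16430668] 351.9377426272069 [-0.56817226  0.57890392 -0.58485087]
top [ 446.60753371  -20.52129249 1441.91589462] 477.71332877154225 [ 0.0982051   0.01265836 -0.99508569]
```

View pics/scene0.png

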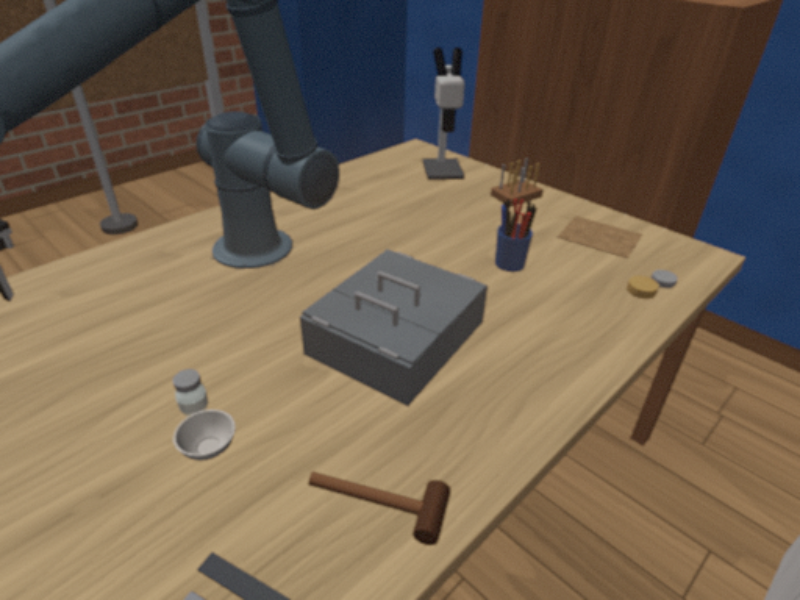

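View pics/top0.png

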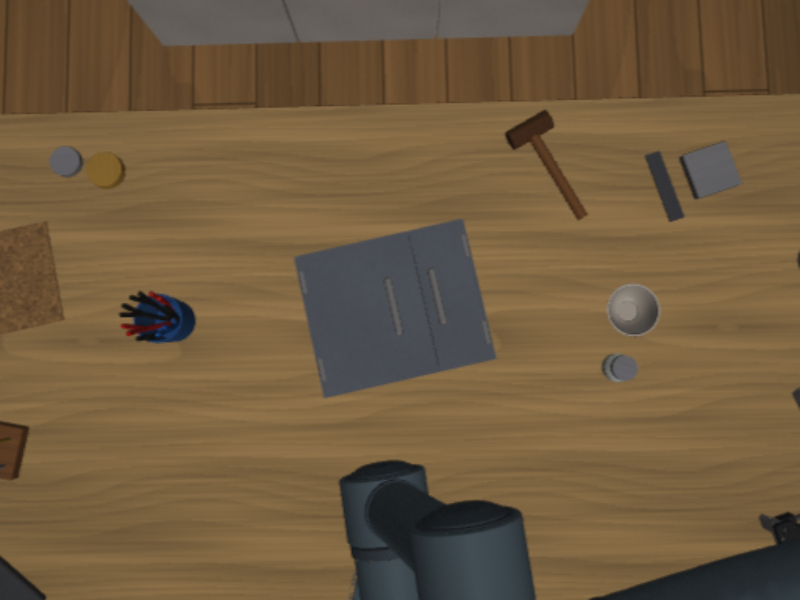

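The scene picture shows the locker in mid-bench with both pulls, the can behind it, and the jar and bowl on the near right. In the top picture (800x600) the plate corners are at (295,257), (463,220), (495,357) and (324,397). The pulls are at (393,306) for the wide active door and (437,297) for the passive door, so case y points image-left.

```bash
cat > h.py <<'E'
import numpy as np,cv2
def ray(c,u,v,z):
    R=cv2.Rodrigues(c["rvec"])[0];t=np.ravel(c["tvec"]);C=-R.T@t
    d=R.T@np.array([(u-c["cx"])/c["fx"],(v-c["cy"])/c["fy"],1]);return C+d*(z-C[2])/d[2]
def cloud(c):
    v,u=np.mgrid[:384,:512];z=c["z_map"]
    P=np.stack([(u-c["cx"])/c["fx"]*z,(v-c["cy"])/c["fy"]*z,z],-1).reshape(-1,3)
    R=cv2.Rodrigues(c["rvec"])[0];return ((P-np.ravel(c["tvec"]))@R).reshape(384,512,3)
E
python3 - <<'E'
from h import *
c=dict(np.load('top.npz'));s=.64
k=np.array([ray(c,u*s,v*s,107) for u,v in [(295,257),(463,220),(495,357),(324,397)]]);print(k.round(1))
# NW(+x,+y),(+x,-y),(-x,-y),(-x,+y)
M=np.array([[130,153],[130,-150],[-130,-150],[-130,153]],float)
# plates edges span +-(150..158)
for hy in(153,158):
    M=np.array([[130,hy],[130,-hy],[-130,-hy],[-130,hy]],float)
    A,B=M-M.mean(0),k[:,:2]-k[:,:2].mean(0)
    th=np.arctan2((A[:,0]*B[:,1]-A[:,1]*B[:,0]).sum(),(A*B).sum());print(np.degrees(th),k.mean(0), np.linalg.norm(B,axis=1),np.linalg.norm(A,axis=1))
P=cloud(c);m=(P[...,2]>95)&(P[...,2]<113)&(np.hypot(P[...,0]-k[:,0].mean(),P[...,1]-k[:,1].mean())<230)
r=cv2.minAreaRect(P[m][:,:2].astype(np.float32));print(r,P[m][:,2].mean())
th=np.radians(13) if False else th
X=np.array([np.cos(th),np.sin(th)]);Y=np.array([-X[1],X[0]]);O=k[:,:2].mean(0)
for n,y,z in(("act",0,149),("pas",-78,143)): print(n,O+Y*y)
for u,v,z in((393,306,149),(437,297,143)):print(ray(c,u*s,v*s,z))
hh=(P[...,2]>130)&(P[...,2]<165)&(np.hypot(P[...,0]-O[0],P[...,1]-O[1])<150)
q=(P[hh][:,:2]-O)@np.stack([X,Y],1)
for a in(q[q[:,1]>-40],q[q[:,1]<=-40]):print(len(a),a.mean(0) if len(a) else 0)
E
```

```text
[[ 634.4  193.6  107. ]
 [ 694.7 -111.7  107. ]
 [ 446.6 -161.3  107. ]
 [ 382.6  143.9  107. ]]
11.395602854025423 [539.59478656  16.10241796 107.        ] [201.19931943 201.01168488 200.26398042 202.37878195] [200.77101384 200.77101384 200.77101384 200.77101384]
11.397775447669309 [539.59478656  16.10241796 107.        ] [201.19931943 201.01168488 200.26398042 202.37878195] [204.60694025 204.60694025 204.60694025 204.60694025]
((540.979736328125, 18.973922729492188), (260.656005859375, 316.1915588378906), 11.54748821258545) 106.67773783990374
act [539.59478656  16.10241796]
pas [555.00909044 -60.35933219]
[538.59859067  16.95653095 149.        ]
[553.00708975 -59.97258433 143.        ]
162 [0.8588331  2.20087569]
162 [  1.63902468 -75.45672488]
```

```bash
python3 -c "
import bench;print([ (n,getattr(bench,n)) for n in dir(bench) if 'nose' in n])"
R='' ; python3 -m crank '[[[87,160,0,-6,1],[87,160,0,-6,1],[87,160,0,-6,1],[87,160,0,-6,1],[87,160,0,-6,1]]]' && python3 -m crank '[[[87,160,0,0,1],[87,160,0,0,1],[87,160,0,0,1],[87,160,0,0,1],[87,160,0,0,1]]]' && python3 -m crank '[[[87,160,0,0,1],[87,160,0,0,1],[87,160,0,0,1],[87,160,0,0,1],[87,160,0,0,1]]]' && python3 -m crank '[[[86,158,0,0,1],[86,158,0,0,1],[86,158,0,0,1],[86,158,0,0,1],[86,158,0,0,1]]]'
```

```text
[('nose_length', 14.0)]
time_s: 0.52
tool_pos: [283.1, -456.1, 218.6]
ee_rot: [-0.001, 0.995, 0.101, 0.0]
ft_force: [-0.2, -0.6, -0.9]
opening: 93.7
grip_force: 0.0
time_s: 0.93
tool_pos: [369.7, -296.8, 219.1]
ee_rot: [-0.001, 0.995, 0.101, 0.0]
ft_force: [-0.5, -1.3, -0.4]
opening: 93.9
grip_force: 0.0
time_s: 1.35
tool_pos: [456.7, -136.8, 219.4]
ee_rot: [-0.0, 0.995, 0.101, 0.0]
ft_force: [-0.1, -0.8, 0.5]
opening: 93.7
grip_force: 0.0
time_s: 1.77
tool_pos: [542.9, 21.5, 219.3]
ee_rot: [-0.0, 0.995, 0.101, 0.0]
ft_force: [-0.7, 0.1, 0.1]
opening: 94.2
grip_force: 0.0
```

```bash
python3 -m crank '[[[-2,-2,-40,0,0.6],[-2,-2,-60,0,0.6],[-2,-2,-75,0,0.6],[-2,-2,-75,0,0.6],[-2,-2,-75,0,0.6]]]' 30 && python3 -m crank '[[[0,0,0,0,0],[0,0,0,0,0],[0,0,0,0,0],[0,0,0,0,0],[0,0,0,0,0]]]' 30
```

```text
time_s: 2.18
tool_pos: [539.0, 15.3, 143.8]
ee_rot: [-0.0, 0.995, 0.099, -0.001]
ft_force: [0.6, 0.4, -0.1]
opening: 64.2
grip_force: 0.0
time_s: 2.6
tool_pos: [539.8, 15.6, 145.2]
ee_rot: [0.0, 0.995, 0.099, 0.001]
ft_force: [-1.2, 0.1, 0.1]
opening: 30.6
grip_force: 0.0
```

```bash
python3 -m crank '[[[0,0,0,0,0],[0,0,0,0,0],[0,0,0,0,0]]]' 30 && python3 -m crank '[[[-1,3,10,0,0],[-2,8,19,0,0],[-3,12,29,0,0],[-3,16,37,0,0]]]' 30 && python3 -m crank '[[[-1,6,9,0,0],[-2,12,17,0,0],[-4,18,25,0,0],[-5,25,32,0,0]]]' 30
```

```text
time_s: 2.85
tool_pos: [539.4, 16.1, 144.5]
ee_rot: [-0.0, 0.995, 0.099, -0.0]
ft_force: [-0.3, -0.9, 1.1]
opening: 11.3
grip_force: 30.1
time_s: 3.18
tool_pos: [536.2, 31.4, 181.2]
ee_rot: [0.001, 0.995, 0.099, -0.0]
ft_force: [1.9, -3.0, -6.4]
opening: 10.9
grip_force: 30.0
time_s: 3.52
tool_pos: [531.4, 55.4, 213.8]
ee_rot: [0.002, 0.995, 0.099, -0.0]
ft_force: [-0.1, -6.7, -2.0]
opening: 10.9
grip_force: 30.0
```

```bash
python3 -c "
from bench import *;import cv2
c=camera('scene');cv2.imwrite('pics/s1.png',cv2.resize(c['image'][80:280,150:370,::-1],(660,600)))"
python3 -m crank '[[[-2,8,6,0,0],[-3,16,13,0,0],[-5,24,19,0,0],[-7,33,24,0,0]]]' 30 && python3 -m crank '[[[-2,9,4,0,0],[-4,19,8,0,0],[-6,28,12,0,0],[-8,38,15,0,0]]]' 30 && python3 -m crank '[[[-2,10,2,0,0],[-4,20,3,0,0],[-6,30,4,0,0],[-8,39,4,0,0]]]' 30 && python3 -m crank '[[[-2,10,-1,0,0],[-4,20,-3,0,0],[-6,30,-5,0,0],[-8,39,-6,0,0]]]' 30&& python3 -m crank '[[[-2,9,-3,0,0],[-4,18,-7,0,0],[-4,18,-7,0,0]]]' 30
```

```text
time_s: 3.9
tool_pos: [525.0, 86.9, 239.4]
ee_rot: [0.004, 0.995, 0.099, 0.0]
ft_force: [-1.7, -11.9, 6.2]
opening: 10.9
grip_force: 30.0
time_s: 4.23
tool_pos: [518.1, 125.6, 256.0]
ee_rot: [0.003, 0.995, 0.099, 0.002]
ft_force: [0.0, -8.9, 7.8]
opening: 10.8
grip_force: 30.0
time_s: 4.57
tool_pos: [510.1, 166.0, 259.7]
ee_rot: [0.002, 0.995, 0.099, 0.003]
ft_force: [1.1, -5.8, 4.0]
opening: 11.1
grip_force: 30.0
time_s: 4.9
tool_pos: [501.9, 205.6, 252.5]
ee_rot: [0.001, 0.995, 0.099, 0.002]
ft_force: [5.6, -4.5, -1.9]
opening: 11.0
grip_force: 30.0
time_s: 5.15
tool_pos: [497.6, 225.8, 244.4]
ee_rot: [-0.001, 0.995, 0.1, 0.002]
ft_force: [5.6, 3.9, 1.7]
opening: 11.2
grip_force: 30.0
```

```bash
python3 -m crank '[[[0,0,0,0,0.33],[0,0,0,0,0.33],[0,0,0,0,0.33],[0,0,10,0,0.33],[0,0,20,0,0.33]]]' && python3 -m crank '[[[0,0,20,0,0.33],[0,0,50,0,0.33],[0,0,80,0,0.33],[0,0,80,0,0.33]]]' && python3 -m crank '[[[15,-190,0,0,0.33],[15,-190,0,0,0.33],[15,-190,0,0,0.33],[15,-190,0,0,0.33],[15,-190,0,0,0.33]]]' && python3 - <<'E'
from bench import *
import cv2,numpy as np
for n in ("wrist","top"):
    c=camera(n);np.savez(n+'1.npz',**c)
    im=c["image"][:,:,::-1]
    if n=="top": im=im[120:280,160:350]
    im=cv2.resize(im,None,fx=3 if n=="top" else 1.5,fy=3 if n=="top" else 1.5,interpolation=cv2.INTER_CUBIC);print(im.shape);cv2.imwrite(f"pics/{n}1.png",im)
E
```

```text
time_s: 5.57
tool_pos: [495.7, 223.6, 263.2]
ee_rot: [-0.0, 0.995, 0.099, -0.001]
ft_force: [1.2, 0.2, 0.2]
opening: 30.9
grip_force: 0.0
time_s: 5.9
tool_pos: [498.9, 224.3, 352.0]
ee_rot: [-0.001, 0.995, 0.099, 0.006]
ft_force: [0.4, 0.0, 0.9]
opening: 31.1
grip_force: 0.0
time_s: 6.32
tool_pos: [511.3, 30.5, 344.1]
ee_rot: [0.0, 0.995, 0.098, 0.0]
ft_force: [0.9, -0.2, -0.2]
opening: 30.5
grip_force: 0.0
(576, 768, 3)
(480, 570, 3)
```

View pics/wrist1.png

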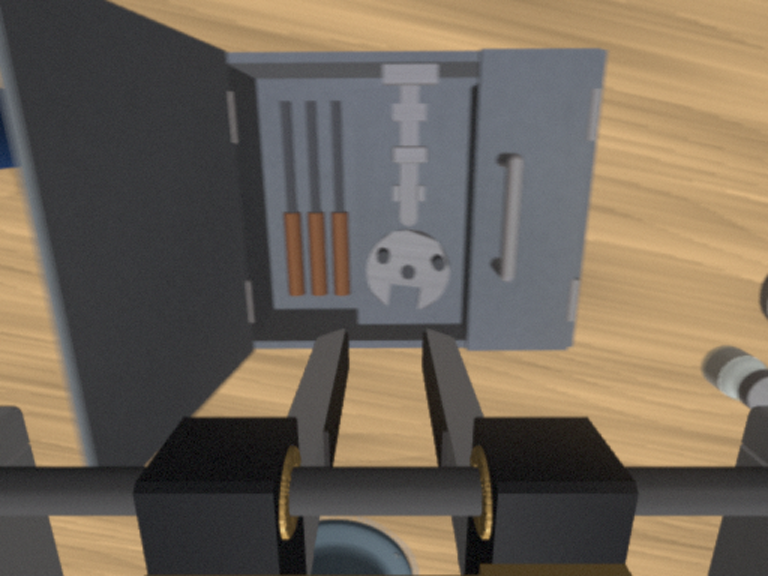

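The wrist picture shows the open locker. The disc's centre is at (408,268), its pegs at (384,256) and (438,262), and the notch at (404,297), about half a turn from the bolt. The fin is at (410,155), the bolt tail at (408,224) and the keeper at (411,74).

```bash
python3 - <<'E'
from h import *
c=dict(np.load('wrist1.npz'));th=np.radians(11.5);O=np.array([541,18.7])
X=np.array([np.cos(th),np.sin(th)]);Y=np.array([-X[1],X[0]])
for n,u,v,z in(("hub",408,271,78),("pegL",384,256,96),("pegR",438,262,96),("notchL",389,308,78),("notchR",417,308,78),("notchfl",404,287,78),("discL",366,268,78),("discR",450,268,78),("fin",410,153,96),("tail",408,224,76),("keeper",411,70,80),("rimTL",229,52,100),("cornTR",604,52,107),("cornBR",575,349,107),("phandle",510,218,143)):
    p=ray(c,u/1.5,v/1.5,z)[:2];print(n,p.round(1),((p-O)@np.stack([X,Y],1)).round(1), end=' ')
    print('zmap pt',cloud(c)[int(v/1.5),int(u/1.5)].round(0))
E
```

```text
hub [482.7   2. ] [-60.5  -4.7] zmap pt [484.   2.  79.]
pegL [496.9  28.4] [-41.3  18.3] zmap pt [498.  29.  95.]
pegR [501.  -21.4] [-47.2 -31.3] zmap pt [502. -21.  97.]
notchL [441.9  12.5] [-98.3  13.6] zmap pt [439.  12.  68.]
notchR [447.4 -14.7] [-98.4 -14. ] zmap pt [448. -14.  80.]
notchfl [466.1   2.4] [-76.6  -1. ] zmap pt [463.   2.  66.]
discL [477.7  42.3] [-57.4  35.8] zmap pt [478.  42.  77.]
discR [493.5 -37.1] [-57.7 -45.2] zmap pt [492. -39.  67.]
fin [590.4  24.2] [49.5 -4.4] zmap pt [590.  25.  97.]
tail [527.   11.4] [-15.2  -4.4] zmap pt [528.  12.  78.]
keeper [657.1  36.9] [117.4  -5.3] zmap pt [657.  37.  89.]
rimTL [638.5 183.7] [128.4 142.2] zmap pt [639. 185. 100.]
cornTR [ 695.7 -109.4] [ 126.1 -156.4] zmap pt [ 698. -111.  100.]
cornBR [ 446.2 -166.2] [-129.8 -162.3] zmap pt [ 408. -222.   -0.]
phandle [557.6 -61.4] [  0.3 -81.9] zmap pt [559. -60. 148.]
```

```bash
python3 -m crank '[[[-14,-5,-40,0,0.33],[-14,-5,-80,0,0.33],[-14,-5,-120,0,0.33],[-14,-5,-160,0,0.33],[-14,-5,-195,0,0.33]]]' 10 && python3 -m crank '[[[0,0,0,0,0.33],[0,0,0,0,0.33]]]' 10 && python3 - <<'E'
from bench import *
import cv2,numpy as np
o=get_obs();print(o['tool_pos'],o['joints'])
c=camera('wrist');np.savez('wrist2.npz',**c)
cv2.imwrite("pics/w2.png",cv2.resize(c["image"][:,:,::-1],(768,576)))
E
```

```text
time_s: 6.83
tool_pos: [496.6, 29.9, 146.5]
ee_rot: [-0.0, 0.995, 0.1, -0.0]
ft_force: [1.1, 0.1, -0.1]
opening: 31.0
grip_force: 0.0
time_s: 7.0
tool_pos: [496.5, 29.7, 147.7]
ee_rot: [-0.001, 0.995, 0.1, -0.002]
ft_force: [-0.3, -0.2, 0.8]
opening: 30.8
grip_force: 0.0
[496.45609712  29.70245819 147.73967715] [-1.68801928e-01 -3.47215056e-02  1.99910245e+00  3.47982727e-04
  1.18074127e+00  1.20193657e+00]
```

View pics/w2.png

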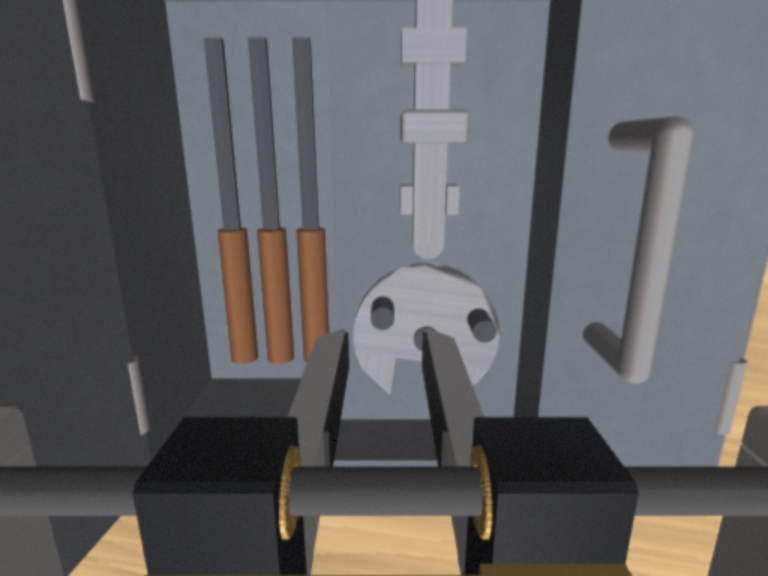

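Between the fingers' midline (x=385) the left peg stands at (382,312). The right peg is at (482,325), the hub at (426,336) and the bolt tail at (429,255).

```bash
python3 - <<'E'
from h import *
c=dict(np.load('wrist2.npz'));R=cv2.Rodrigues(c["rvec"])[0];print(R[2])
P=cloud(c)
for n,u,v,z in(("pegL",382,304,96),("pegL",383,318,96),("pegR",478,318,96),("pegR",484,329,96),("hub",426,336,78),("discL",354,335,78),("discR",499,335,78),("discTop",427,264,78),("tail",429,255,78),("fin",434,122,96)):
    print(n,ray(c,u/1.5,v/1.5,z)[:2].round(1),P[int(v/1.5),int(u/1.5)].round(1))
for xx in (pl:=[(356,376,410,430),]): pass
m=(P[...,2]>88)&(P[...,2]<104)&(np.hypot(P[...,0]-484,P[...,1]-3)<45)
n,l,s,ce=cv2.connectedComponentsWithStats(m.astype(np.uint8))
for i in range(1,n):
    if s[i,4]>20: print(s[i,4],P[l==i].mean(0))
E
```

```text
[-0.28131972 -0.05518249 -0.95802615]
pegL [503.2  32.7] [501.1  32.9  88.9]
pegL [496.   30.7] [495.6  30.9  95.1]
pegR [505.5 -15.8] [503.8 -16.6  91.3]
pegR [500.3 -20.3] [500.6 -19.7  96.2]
hub [483.5   4.3] [507.8  15.  138.1]
discL [476.2  43.1] [476.2  43.1  77.4]
discR [492.1 -34.7] [488.5 -37.6  67.8]
discTop [523.3  12.9] [521.6  12.5  71.1]
tail [528.2  13. ] [528.2  12.9  77.8]
fin [591.4  27. ] [591.6  27.2  95.1]
237 [496.52803232  31.65513805  94.99167074]
247 [500.15189858 -19.56585329  94.77072601]
```

```bash
python3 -m crank '[[[0,1,-25,0,0.33],[0,1,-45,0,0.33],[0,1,-51,0,0.33],[0,1,-51,0,0.33],[0,1,-51,0,0]]]' 12 && python3 -m crank '[[[0,0,0,0,0],[0,0,0,0,0],[0,0,0,0,0],[0,0,0,0,0]]]' 12 && python3 -m crank '[[[-4,2,0,0,0],[-8,3,0,0,0],[-12,3,0,0,0],[-16,3,0,0,0],[-16,3,0,0,0]]]' 12
```

```text
time_s: 7.47
tool_pos: [499.1, 29.7, 99.8]
ee_rot: [0.0, 0.995, 0.099, 0.002]
ft_force: [0.3, -0.2, 1.0]
opening: 27.4
grip_force: 0.0
time_s: 7.8
tool_pos: [499.2, 31.4, 99.5]
ee_rot: [-0.002, 0.995, 0.099, 0.002]
ft_force: [1.9, 7.3, 3.4]
opening: 11.5
grip_force: 12.0
time_s: 8.22
tool_pos: [483.5, 34.2, 99.6]
ee_rot: [-0.001, 0.995, 0.099, 0.003]
ft_force: [2.4, 8.1, 2.6]
opening: 11.4
grip_force: 12.0
```

```bash
python3 -m crank '[[[-4,0,0,0,0],[-8,-1,0,0,0],[-12,-3,0,0,0],[-15,-5,0,0,0]]]' 12 && python3 -m crank '[[[-3,-3,0,0,0],[-6,-6,0,0,0],[-8,-10,0,0,0],[-10,-13,0,0,0],[-10,-13,0,0,0]]]' 12 
```

```text
time_s: 8.55
tool_pos: [467.4, 30.6, 99.4]
ee_rot: [-0.003, 0.995, 0.099, 0.002]
ft_force: [-2.0, 14.5, 8.1]
opening: 11.0
grip_force: 12.0
time_s: 8.97
tool_pos: [452.7, 18.3, 97.8]
ee_rot: [-0.005, 0.995, 0.099, -0.005]
ft_force: [-15.1, 15.1, 13.3]
opening: 11.3
grip_force: 12.0
```

```bash
python3 - <<'E'
from bench import *
import cv2,numpy as np
from h import *
o=get_obs();print(o['tool_pos'],o['ft_force'])
c=camera('wrist');np.savez('wrist3.npz',**c)
cv2.imwrite("pics/w3.png",cv2.resize(c["image"][150:384,130:430,::-1],(768,599)))
P=cloud(c);m=(P[...,2]>88)&(P[...,2]<104)&(np.hypot(P[...,0]-484,P[...,1]-3)<45)
n,l,s,ce=cv2.connectedComponentsWithStats(m.astype(np.uint8))
for i in range(1,n):
    if s[i,4]>20: print(s[i,4],P[l==i].mean(0))
E
```

```text
[452.68747096  18.31918897  97.75479165] [-15.10673243  15.07016213  13.34022004]
415 [508.90151992  19.54009987  95.28244762]
860 [459.69079799  19.90360514  95.74978511]
```

View pics/w3.png

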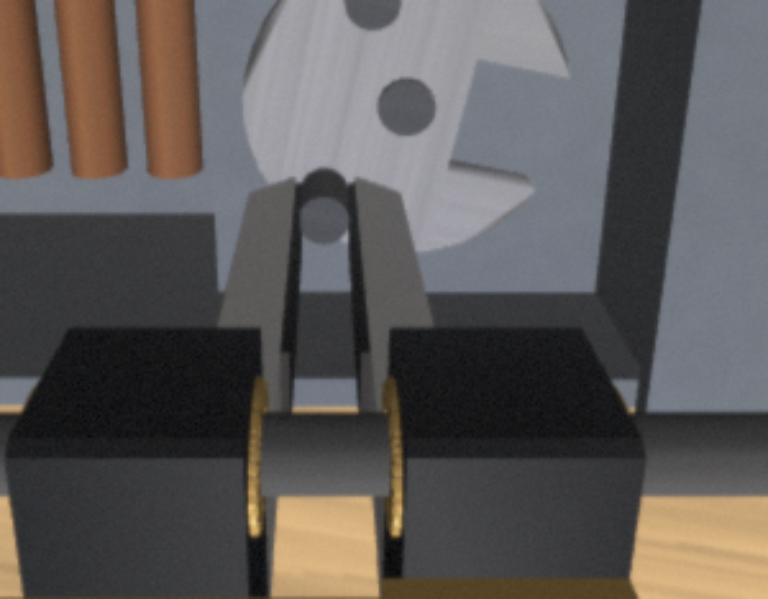

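The pads hold the peg at about (323,215). The hub is at (407,105) and the notch faces right and slightly up, so the disc has turned about 87° and the grip has slipped a little along x. I'll re-grip and carry on.

```bash
python3 -m crank '[[[0,2,0,0,0.27],[1,4,0,0,0.27],[1,4,0,0,0.27],[1,4,0,0,0],[1,4,0,0,0]]]' 12 && python3 -m crank '[[[0,0,0,0,0],[-2,-4,0,0,0],[-3,-9,0,0,0],[-4,-14,0,0,0],[-3,-20,0,0,0]]]' 12  && python3 -m crank '[[[1,-5,0,0,0],[3,-10,0,0,0],[6,-14,0,0,0],[10,-18,0,0,0],[10,-18,0,0,0]]]' 12 && python3 - <<'E'
from bench import *
from h import *
c=camera('wrist')
P=cloud(c);m=(P[...,2]>88)&(P[...,2]<104)&(np.hypot(P[...,0]-484,P[...,1]-3)<45)
n,l,s,ce=cv2.connectedComponentsWithStats(m.astype(np.uint8))
for i in range(1,n):
    if s[i,4]>20:
        p=P[l==i].mean(0); d=p[:2]-[483.5,4];print(s[i,4],p,np.hypot(*d),np.degrees(np.arctan2(d[1],d[0])))
E
```

```text
time_s: 9.43
tool_pos: [457.9, 18.5, 97.9]
ee_rot: [0.0, 0.995, 0.099, 0.0]
ft_force: [0.8, -0.2, -0.2]
opening: 15.6
grip_force: 0.0
time_s: 9.85
tool_pos: [452.3, 0.2, 97.1]
ee_rot: [-0.002, 0.995, 0.1, -0.003]
ft_force: [-5.5, 7.3, 5.1]
opening: 11.5
grip_force: 12.0
time_s: 10.27
tool_pos: [463.5, -19.0, 96.8]
ee_rot: [-0.001, 0.995, 0.099, -0.002]
ft_force: [-3.2, 2.8, 0.9]
opening: 11.3
grip_force: 12.0
424 [472.78858054  32.03588509  94.85062234] 30.012420090319736 110.90990887773737
868 [468.82832057 -17.76978312  95.67923605] 26.2522691239689 -123.97788087001337
```

```bash
python3 -m crank '[[[4,-2,0,0,0],[7,-4,0,0,0],[11,-5,0,0,0],[11,-5,0,0,0],[11,-5,0,0,0]]]' 12 && python3 - <<'E'
from bench import *
from h import *
c=camera('wrist')
P=cloud(c);m=(P[...,2]>88)&(P[...,2]<104)&(np.hypot(P[...,0]-484,P[...,1]-3)<45)
n,l,s,ce=cv2.connectedComponentsWithStats(m.astype(np.uint8))
for i in range(1,n):
    if s[i,4]>20:
        p=P[l==i].mean(0); d=p[:2]-[483.5,4];print(s[i,4],p,np.hypot(*d),np.degrees(np.arctan2(d[1],d[0])))
E
```

```text
time_s: 10.73
tool_pos: [474.6, -23.8, 96.9]
ee_rot: [-0.001, 0.995, 0.099, -0.001]
ft_force: [-3.2, 2.5, 0.6]
opening: 11.6
grip_force: 12.0
875 [479.14076146 -22.77487791  95.66226169] 27.127422433984066 -99.24723322103395
415 [463.97002129  26.5816661   94.67328286] 29.855513929689625 130.85521529919538
```

```bash
python3 -m crank '[[[0,0,0,0,0.2],[0,0,0,0,0.2],[0,0,20,0,0.2],[0,0,50,0,0.2],[0,0,50,0,0.4]]]' 12 && python3 - <<'E'
from h import *
c=dict(np.load('wrist2.npz'));P=cloud(c)
O=np.array([483.5,4]);th=np.radians(11.5);X=np.array([np.cos(th),np.sin(th)]);Y=np.array([-X[1],X[0]])
for u,v in((408,190),(408,200),(408,210),(453,200),(408,130),(434,117),(434,126),(434,138),(434,160),(408,45),(434,45),(460,45)):
    p=P[int(v/1.5),int(u/1.5)];print(u,v,((p[:2]-O)@np.stack([X,Y],1)).round(1),p[2].round(1))
E
```

```text
time_s: 11.2
tool_pos: [479.6, -25.8, 153.3]
ee_rot: [0.003, 0.995, 0.099, 0.006]
ft_force: [0.8, -1.0, 1.3]
opening: 22.9
grip_force: 0.0
408 190 [79.5 11.3] 78.7
408 200 [74.4 11.2] 79.2
408 210 [69.2 11.2] 79.4
453 200 [ 74.3 -11.3] 78.8
408 130 [107.4  12.4] 94.9
434 117 [112.4   1.3] 96.0
434 126 [108.7   1.1] 95.5
434 138 [103.6   1.1] 96.4
434 160 [93.9 -1.1] 77.5
408 45 [144.3  12.2] 79.3
434 45 [144.2   0.6] 79.7
460 45 [143.9 -10.8] 81.1
```

```bash
python3 -m crank '[[[40,17,0,0,0.55],[80,34,0,0,0.55],[115,50,0,0,0.55],[115,50,0,0,0.55]]]' && python3 -m crank '[[[0,0,-25,0,0.55],[0,0,-42,0,0.55],[0,0,-48,0,0.55],[0,0,-48,0,0.55],[0,0,-48,0,0]]]' 40 && python3 -m crank '[[[0,0,0,0,0],[0,0,0,0,0],[0,0,0,0,0],[0,0,0,0,0]]]' 40
```

```text
time_s: 11.53
tool_pos: [595.6, 27.2, 146.8]
ee_rot: [0.0, 0.995, 0.1, 0.002]
ft_force: [-0.7, 0.7, -0.5]
opening: 48.6
grip_force: 0.0
time_s: 11.95
tool_pos: [590.7, 25.4, 100.0]
ee_rot: [0.0, 0.995, 0.099, 0.001]
ft_force: [-0.1, 0.3, -0.1]
opening: 47.7
grip_force: 0.0
time_s: 12.28
tool_pos: [591.2, 26.5, 100.9]
ee_rot: [-0.001, 0.995, 0.099, 0.001]
ft_force: [-1.4, 4.2, 4.6]
opening: 29.5
grip_force: 40.0
```

```bash
python3 -m crank '[[[-4,-1,0,0,0],[-8,-2,0,0,0],[-12,-2,0,0,0],[-16,-3,0,0,0],[-16,-3,0,0,0]]]' 40 && python3 -m crank '[[[-5,-1,0,0,0],[-10,-2,0,0,0],[-14,-3,0,0,0],[-14,-3,0,0,0],[-14,-3,0,0,0]]]' 40; python3 - <<'E'
from bench import *
from h import *
c=camera('wrist');cv2.imwrite("pics/w4.png",cv2.resize(c["image"][:,:,::-1],(768,576)))
E
```

```text
time_s: 12.7
tool_pos: [575.6, 23.4, 101.0]
ee_rot: [-0.0, 0.995, 0.099, 0.002]
ft_force: [2.0, 5.4, 2.4]
opening: 29.4
grip_force: 40.0
time_s: 13.12
tool_pos: [562.0, 20.6, 101.0]
ee_rot: [-0.001, 0.995, 0.099, 0.002]
ft_force: [3.0, 5.8, 2.9]
opening: 29.5
grip_force: 40.0
```

View pics/w4.png

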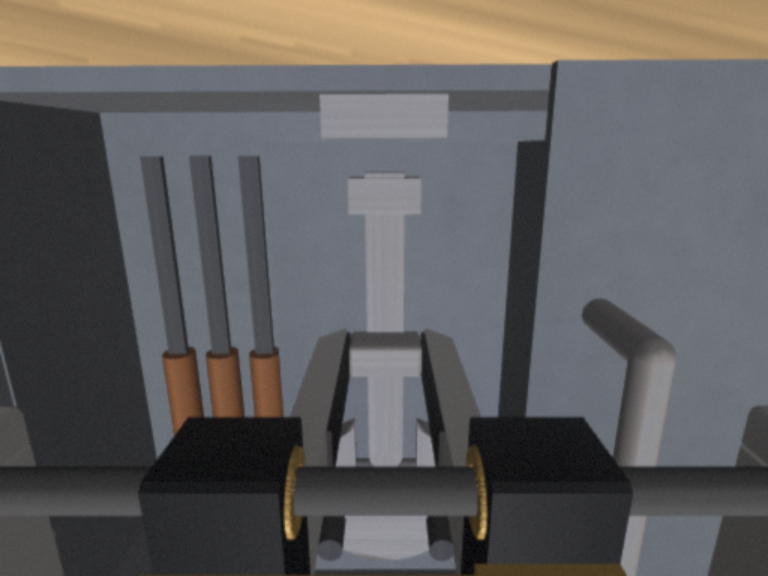

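The bolt's nose at (385,175) is well clear of the keeper (lower edge at row 137) and its tail sits in the notch. I'll pull the last millimetre or two, then go to the passive pull.

```bash
python3 -m crank '[[[-2,0,0,0,0],[-2,0,0,0,0],[-2,0,0,0,0],[-2,0,0,0,0.55],[-2,0,0,0,0.55]]]' 40 && python3 -m crank '[[[0,0,0,0,0.55],[0,0,25,0,0.55],[0,0,60,0,0.5],[0,0,90,0,0.5],[0,0,90,0,0.5]]]' && python3 -m crank '[[[-1,-35,0,0,0.5],[-1,-70,0,0,0.5],[-1,-80,0,0,0.5],[-1,-80,0,0,0.5],[-1,-80,0,0,0.5]]]' && python3 -m crank '[[[0,0,-30,0,0.5],[0,0,-51,0,0.5],[0,0,-51,0,0.5],[0,0,-51,0,0],[0,0,-51,0,0]]]' 45 && python3 -m crank '[[[0,0,0,0,0],[0,0,0,0,0],[0,0,0,0,0],[0,0,0,0,0]]]' 45
```

```text
time_s: 13.58
tool_pos: [558.5, 19.4, 99.7]
ee_rot: [0.001, 0.995, 0.1, -0.0]
ft_force: [0.3, 0.4, 0.3]
opening: 39.1
grip_force: 0.0
time_s: 14.0
tool_pos: [562.0, 18.8, 196.4]
ee_rot: [0.002, 0.995, 0.099, 0.005]
ft_force: [0.7, -0.2, 1.4]
opening: 47.2
grip_force: 0.0
time_s: 14.42
tool_pos: [556.9, -60.2, 188.7]
ee_rot: [-0.0, 0.995, 0.099, -0.001]
ft_force: [-0.5, 0.1, -0.2]
opening: 47.0
grip_force: 0.0
time_s: 14.83
tool_pos: [558.1, -59.6, 139.5]
ee_rot: [0.0, 0.995, 0.1, 0.001]
ft_force: [1.4, -0.4, 0.5]
opening: 37.0
grip_force: 0.0
time_s: 15.17
tool_pos: [557.9, -59.8, 139.4]
ee_rot: [-0.0, 0.995, 0.099, 0.001]
ft_force: [0.5, -1.0, 2.0]
opening: 10.9
grip_force: 45.1
```

```bash
python3 -m crank '[[[1,-3,5,0,0],[2,-6,10,0,0],[2,-8,12,0,0],[2,-8,12,0,0]]]' 45 && python3 -m crank '[[[1,-5,5,0,0],[2,-10,10,0,0],[3,-15,15,0,0],[4,-21,19,0,0],[4,-21,19,0,0]]]' 45 && python3 -m crank '[[[1,-7,4,0,0],[2,-13,6,0,0],[3,-20,9,0,0],[5,-26,10,0,0],[5,-26,10,0,0]]]' 45
```

```text
time_s: 15.5
tool_pos: [558.7, -64.9, 148.2]
ee_rot: [-0.004, 0.995, 0.099, -0.0]
ft_force: [4.3, 10.3, -9.1]
opening: 10.7
grip_force: 45.0
time_s: 15.92
tool_pos: [562.6, -83.7, 169.1]
ee_rot: [-0.007, 0.995, 0.099, -0.001]
ft_force: [-1.1, 18.2, 3.9]
opening: 11.0
grip_force: 45.0
time_s: 16.33
tool_pos: [568.5, -110.8, 183.2]
ee_rot: [-0.005, 0.995, 0.1, -0.0]
ft_force: [-9.5, 18.9, 20.5]
opening: 10.9
grip_force: 45.0
```

```bash
python3 -m crank '[[[0,0,0,0,0.3],[0,0,0,0,0.3],[0,0,0,0,0.3],[0,0,15,0,0.3],[0,0,40,0,0.3]]]' && python3 -m crank '[[[0,0,30,0,0.3],[0,0,60,0,0.3],[0,0,60,0,0.3],[0,0,60,0,0]]]' && python3 -m crank '[[[-7,35,0,0,0],[-14,70,0,0,0],[-21,105,0,0,0],[-28,140,0,0,0],[-35,174,0,0,0]]]' && python3 - <<'E'
from bench import *
from h import *
o=get_obs();print(o['tool_pos'])
H=np.array([572.2,-131]);th=np.radians(11.5);X=np.array([np.cos(th),np.sin(th)]);Y=np.array([-X[1],X[0]])
for n in('top','scene'):
    c=camera(n);P=cloud(c);q=(P[...,:2]-H)@np.stack([X,Y],1)
    m=(abs(q[...,0])<100)&(q[...,1]>-20)&(q[...,1]<200)&(P[...,2]>110)&(P[...,2]<330)&(q[...,1]>60)
    print(n,m.sum())
    for a in range(60,200,10):
        k=m&(q[...,1]>=a)&(q[...,1]<a+10)
        if k.sum()>5: print(a,np.percentile(P[k][:,2],[5,25,50,75,95]).round(0),k.sum())
    cv2.imwrite(f'pics/{n}5.png',cv2.resize(c['image'][80:280,150:390,::-1] if n=='scene' else c['image'][110:290,150:350,::-1],(720,600)))
E
```

```text
time_s: 16.75
tool_pos: [566.4, -115.0, 216.3]
ee_rot: [-0.001, 0.995, 0.099, -0.003]
ft_force: [0.8, -0.1, -1.1]
opening: 28.3
grip_force: 0.0
time_s: 17.08
tool_pos: [569.3, -116.1, 281.4]
ee_rot: [0.001, 0.995, 0.099, 0.002]
ft_force: [1.3, 0.3, -0.5]
opening: 24.4
grip_force: 0.0
time_s: 17.5
tool_pos: [531.9, 60.0, 277.1]
ee_rot: [-0.0, 0.995, 0.099, -0.002]
ft_force: [1.3, 0.4, -0.9]
opening: 0.4
grip_force: 0.0
[531.93061818  60.01426342 277.05278012]
top 2198
60 [168. 172. 174. 175. 178.] 276
70 [161. 164. 167. 169. 173.] 288
80 [152. 155. 158. 161. 164.] 277
90 [147. 150. 152. 155. 188.] 271
100 [154. 159. 164. 178. 187.] 189
110 [166. 181. 186. 191. 196.] 161
120 [190. 196. 199. 202. 218.] 167
130 [193. 203. 208. 213. 229.] 155
140 [200. 206. 216. 221. 225.] 157
150 [210. 213. 217. 221. 224.] 154
160 [219. 222. 224. 225. 228.] 103
scene 2264
60 [171. 174. 176. 177. 179.] 157
90 [152. 154. 156. 159. 192.] 154
100 [157. 161. 164. 174. 204.] 360
110 [169. 173. 180. 193. 212.] 348
120 [179. 185. 198. 203. 211.] 364
130 [196. 202. 210. 214. 222.] 156
140 [201. 205. 209. 214. 225.] 227
150 [212. 216. 218. 221. 225.] 215
160 [220. 224. 226. 227. 229.] 158
180 [279. 291. 306. 317. 324.] 41
190 [272. 285. 296. 313. 327.] 82
```

View pics/scene5.png

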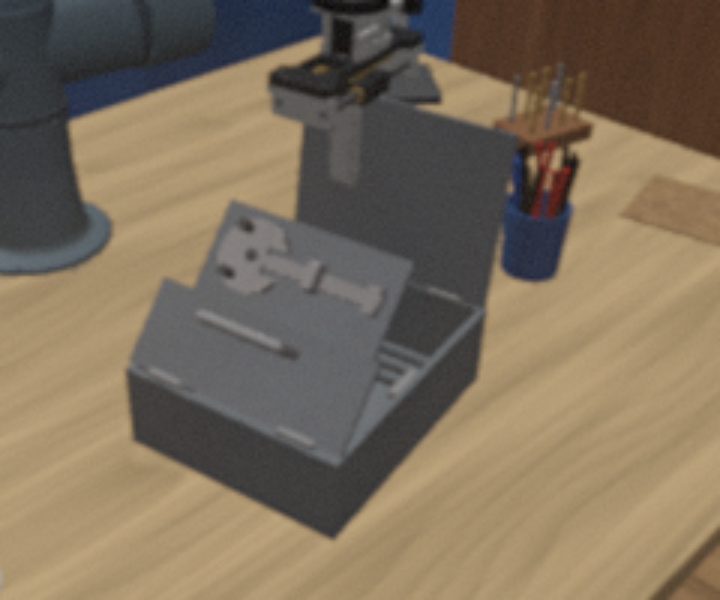

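The passive door stands at about 48°, its shelf edge about 228 mm high at top-middle, and the active door stands upright behind. The closed fingers are above the gap between the two, clear of both.

```bash
python3 -m crank '[[[0,0,-30,0,0],[0,0,-49,0,0],[0,0,-49,0,0],[2,-10,-49,0,0],[4,-20,-49,0,0]]]' && python3 -m crank '[[[2,-8,9,0,0],[3,-16,18,0,0],[5,-24,26,0,0],[5,-24,26,0,0]]]' && python3 -m crank '[[[2,-9,7,0,0],[4,-19,14,0,0],[6,-28,21,0,0],[6,-28,21,0,0]]]' && python3 -m crank '[[[2,-10,6,0,0],[4,-20,11,0,0],[6,-31,16,0,0],[6,-31,16,0,0]]]' && python3 -m crank '[[[2,-11,4,0,0],[4,-22,7,0,0],[7,-33,10,0,0],[7,-33,10,0,0]]]' && python3 -m crank '[[[2,-9,2,0,0],[4,-18,3,0,0],[6,-27,4,0,0],[6,-27,4,0,0]]]'
```

```text
time_s: 18.02
tool_pos: [537.1, 40.5, 231.3]
ee_rot: [-0.004, 0.995, 0.099, -0.001]
ft_force: [-13.2, 30.7, 19.1]
opening: 0.3
grip_force: 18.4
time_s: 18.35
tool_pos: [543.0, 14.8, 261.0]
ee_rot: [-0.002, 0.995, 0.099, 0.001]
ft_force: [-8.2, 9.2, 12.7]
opening: 0.4
grip_force: 7.9
time_s: 18.68
tool_pos: [549.2, -13.8, 283.3]
ee_rot: [-0.001, 0.995, 0.099, 0.002]
ft_force: [-9.0, 6.5, 16.2]
opening: 0.5
grip_force: 8.8
time_s: 19.02
tool_pos: [555.8, -46.0, 300.0]
ee_rot: [0.0, 0.995, 0.099, 0.003]
ft_force: [-6.8, 5.4, 17.1]
opening: 0.5
grip_force: 7.7
time_s: 19.35
tool_pos: [562.9, -80.2, 310.5]
ee_rot: [0.002, 0.995, 0.098, 0.003]
ft_force: [-5.5, 2.2, 15.0]
opening: 0.7
grip_force: 6.4
time_s: 19.68
tool_pos: [568.9, -107.6, 313.9]
ee_rot: [0.002, 0.995, 0.098, 0.003]
ft_force: [-3.5, 1.0, 11.7]
opening: 0.2
grip_force: 4.4
```

```bash
python3 -m crank '[[[-4,20,0,0,0],[-8,40,0,0,0],[-8,40,40,0,0],[-8,40,80,0,0],[-8,40,90,0,0]]]' && python3 -m crank '[[[-30,20,20,0,0],[-60,40,20,0,0],[-90,60,20,0,0],[-90,60,20,0,0]]]' && python3 - <<'E'
from bench import *
from h import *
H=np.array([572.2,-131]);th=np.radians(11.5);X=np.array([np.cos(th),np.sin(th)]);Y=np.array([-X[1],X[0]])
for n in('scene','top'):
    c=camera(n);P=cloud(c);q=(P[...,:2]-H)@np.stack([X,Y],1)
    for lo,hi in((-80,120),(250,400)):
      for z in range(120,320,30):
        k=(abs(q[...,0])<100)&(q[...,1]>lo)&(q[...,1]<hi)&(abs(P[...,2]-z)<8)
        if k.sum()>5: print(n,z,np.percentile(q[k][:,1],[5,50,95]).round(0),k.sum())
    if n=='scene':cv2.imwrite('pics/s6.png',cv2.resize(c['image'][:,:400,::-1],(625,600)))
E
```

```text
time_s: 20.1
tool_pos: [561.2, -66.0, 406.3]
ee_rot: [0.003, 0.995, 0.099, 0.006]
ft_force: [-0.3, -0.9, 1.3]
opening: 0.4
grip_force: 0.0
time_s: 20.43
tool_pos: [466.9, -3.1, 420.5]
ee_rot: [0.001, 0.995, 0.1, 0.002]
ft_force: [0.2, -0.3, -0.5]
opening: 0.5
grip_force: 0.0
scene 120 [-4. -2.  0.] 122
scene 150 [-8. -6. -4.] 170
scene 180 [-52. -13.  -9.] 407
scene 210 [-5. 16. 26.] 608
scene 240 [-7. 10. 23.] 186
scene 270 [-8.  8. 17.] 394
scene 300 [ 2. 12. 14.] 317
scene 120 [299. 302. 305.] 222
scene 150 [302. 306. 309.] 220
scene 180 [306. 310. 313.] 236
scene 210 [310. 313. 317.] 238
scene 240 [314. 317. 321.] 247
scene 270 [318. 321. 324.] 258
scene 300 [322. 325. 329.] 276
top 180 [-50. -42. -20.] 211
top 210 [-8. 30. 31.] 108
top 240 [24. 25. 27.] 113
top 270 [-8. 20. 22.] 186
top 300 [ 4. 15. 18.] 272
top 120 [300. 302. 303.] 115
top 150 [304. 306. 307.] 108
top 180 [308. 310. 311.] 125
top 210 [312. 314. 315.] 129
top 240 [316. 318. 365.] 168
top 270 [320. 321. 323.] 152
top 300 [324. 327. 331.] 319
```

View pics/s6.png

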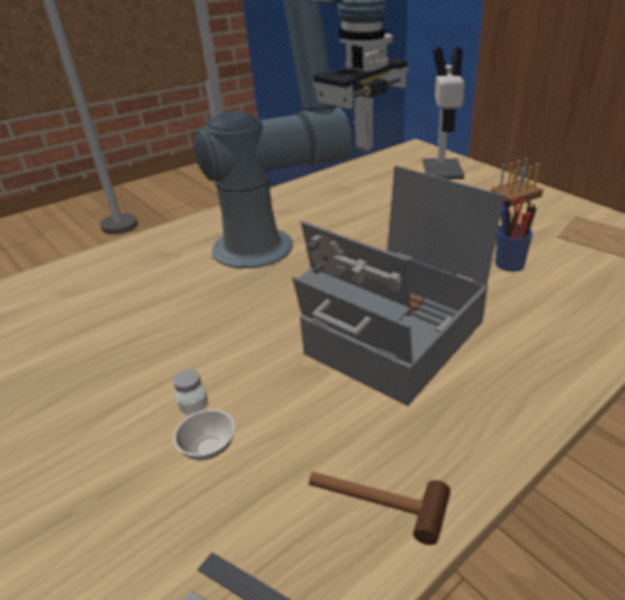

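Both doors stand past upright at about 97°, the bystanders are where they were, and the arm is clear.

```bash
python3 -c "
from bench import *;print(job_done())"
```

```text
the job is handed in; nothing more can be done
None
```

The locker is open and the job handed in: the disc's notch faces the bolt, the bolt is drawn clear of its keeper, both doors stand at about 97°, the other things on the bench look undisturbed, and it took about 20 s of the 72 s (no verdict was returned).

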